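# Load a slide carrier under the lens of an imaging stand

## Task

Load the slide carrier that lies on the bench into the imaging stand: lay it flat in the open loading end of the track, tapered end towards the lens and notched edge on the catch side, then slide it along the track from behind, under the lens, against the sprung end stop until the side catch snaps into its notch, and let go so that the carrier stays caught. Do it by feel and gently, because the stop is re-clamped by every user: do not ram or wedge the carrier in the stand, do not knock the lens head, and leave the other things on the bench where they are.

Things in the scene. Friction and masses are not known exactly. Their poses are not given: they have to be found in the camera images.
- carrier: Slide carrier: loose flat dark metal plate 120 (x) x 50 (y) x 11 mm, about 0.14 kg, glass slide let into its top. Origin: centre of underside, z up. Its +x end tapers over the last 15 mm to 33 mm wide; its -x end is square, ribbed on top. Square notch 7 mm deep, 16 mm long in its -y edge, x = -17.5 to -1.5 mm. Grasp across the 50 mm.
- stand: Imaging stand, grey base 340 x 140 mm. Origin on the bench below the track's centre line; z up; x = direction in which carriers are pushed, y = towards the rear column. Track floor 16 mm above the origin, x -176 to +140, y -35 to +35 mm; base top 14 mm. A carrier goes in with its x and y along the stand's. Never push or press the carrier with over 15 N.
- load_place (a point): Point on the track floor in the open loading end, 112 mm before the stand's origin: a good place to lay the carrier's origin, its tapered end then just inside the flare. No rails here (x = -176 to -55 mm), so open fingers have room on both sides; the base reaches from y = -55 to +85 mm. Axes as the stand's.
- rail_mouth (a point): Point on the track floor where the rails begin, x = -30 mm in the stand. Rails run to x = +100 mm, inner faces at y = +-26 mm (1 mm play a side), 5 mm high at -y, 9 mm at +y. The flared mouth before it narrows from 72 mm wide at x = -55 mm to 52 mm here. Axes as the stand's.
- home_zero (a point): Point on the track floor where the caught carrier's origin lies IF the field stop (aluminium slide beside the -y rail, with catch and end plunger) is at its zero mark. It is clamped anywhere from 22 mm before to 18 mm beyond that, differently each time and not measured. Axes as the stand's. The plunger's free face is 57.5 mm beyond this point, moving with the setting.
- lens_head: Lens head on the stand: rear column, arm, black barrel 34 mm across, ring light 52 mm across at its foot, 209 mm high. Origin and axes are those of the stand. Delicate: at most 5 N from anything.
- lens_gap (a point): Centre of the ring light's underside, on the lens axis: 14 mm above the track floor, so 3 mm above a carrier lying flat. x = 80 mm in the stand.
- catch (a joint): Side catch, m: sprung steel nose 6 mm thick that stands 6 mm into the track from the -y rail. 0 = out (free or in the carrier's notch); 0.003 to 0.005 = riding on the carrier's edge. End plunger: 2 N, rising 0.8 N per mm, solid after 8 mm. The catch drops in when the plunger is 2.5 mm in. Sliding drag 2 to 4 N, to 6 N as the taper opens the catch. Let go, the plunger holds notch on catch.
- reagent_bottle: small white reagent bottle, 41 mm across, 74 mm high, bystander; origin centre of its underside
- tube_rack: small tube rack with micro tubes, 62 x 116 x 59 mm, bystander; origin centre of its underside
- slide_box: small lidded box, 83 x 63 x 37 mm, bystander; origin centre of its underside
- wide_bottle: white wide-neck bottle, 74 mm across, 160 mm high, bystander behind the stand's right end; origin centre of its underside
- tape_roll: roll of label tape, 78 mm across, 19 mm high, bystander; origin centre of its underside
Things that resemble listed ones, but are neither listed nor needed, are in the scene too. Of the things that look like the carrier, take the one that is farthest to the robot's left at the start.

How it is judged:
On the way:
1. the carrier lies flat in the loading end of the track, in line with it (x of carrier in the frame of stand between -0.135 and 0 m and y of carrier in the frame of stand between -0.012 and 0.012 m and z of carrier in the frame of stand between 0.014 and 0.019 m and angle between the x axis of carrier and the x axis of stand, either way round below 0.2 rad), for 0.1 s.
At the end, for the whole second after the job is handed in: The carrier lies at rest and flat on the track floor between the rails, under the lens (its origin more than 22.5 mm along the track from the stand's origin, within 4 mm of the centre line), and the side catch has dropped into its notch (catch reads under 1.5 mm) (x of carrier in the frame of stand above 0.0225 m and value of joint catch below 0.0015 m and y of carrier in the frame of stand between -0.004 and 0.004 m and z of carrier in the frame of stand between 0.014 and 0.0185 m and angle between the x axis of carrier and the x axis of stand, either way round below 0.06 rad and angle between carrier's own z axis and vertical below 0.06 rad and linear speed of carrier below 0.01 m/s); the robot touches nothing.
It fails at once if the carrier is rammed, pressed or wedged against the stand or its stop: over 35 N, all their contacts added up (a push of some 15 to 20 N) (contact force between carrier and stand above 35 N).
It fails at once if the lens head is knocked or pressed with more than 5 N (contact force between anything else and lens_head above 5 N).
It fails at once if a bystander is moved by more than 30 mm (distance of any of reagent_bottle, tube_rack, slide_box, wide_bottle, tape_roll from where it was at the start of the episode above 0.03 m).
It also fails if it takes over 51 s, if anything falls off the work surface, if the arm or the gripper's body presses on something with over 40 N, if the wrist force passes 120 N, or if a joint passes its speed limit or range.

## Robot

A 6-joint arm with a two-finger parallel gripper is mounted at the origin on the work surface; the furniture and walls round the work are solid. World frame = base frame: x ahead of the robot, y to its left, z up, the work surface at z = 0. Lengths are in m, angles in rad, forces in N, time in s.
With the tool pointing down it reaches from about 0.35 to 0.975 m from the base axis. Payload 4.9 kg.
Tool frame: the origin (TCP) lies midway between the tips of the shut fingers; the grasp point (between the pads) lies 19 mm behind it; z points along the fingers, y is the line along which they close (so a half turn about z gives the same grasp; the last joint's range is limited). The gripper opens to 85 mm and grips with 20 to 120 N. Pads are 22 mm wide; open, the fingers measure 114 mm over their backs; the gripper's body (76 mm by 85 mm) begins 54 mm behind the grasp point. The pads swing forward as they close: fully open they stand 13 mm farther back than shut.
Start: joints at [1.002, 0.053, 1.613, -0, 1.476, -0.119], TCP at [0.272, 0.563, 0.231] pointing down, gripper open.
Joint ranges: [-3.01, 3.01], [-1.01, 2.22], [0.06, 2.58], [-1.02, 4.17], [0.09, 2.62], [-3.14, 3.14]. Speed limits (rad/s): [2.57, 2.57, 3.14, 3.14, 3.14, 3.14].

## Interface

Orientations are given as a unit quaternion [w, x, y, z].
In Python, from plant import * gives the robot as it stands.
- The arm moves only by the tool jog_arm, never from a script. Its argument "targets" is a list of rows, each a list of 3 entries, a list of its own where there are three numbers: the shift along the tool's x, y, z in units of 25 mm (1.0 is 25 mm), then the turn, a rotation vector about the tool's x, y, z in units of 8 degrees (1.0 is 8 degrees), then the opening in per cent of the stroke, from 0 (shut) to 100 (fully open). A call has 1 to 8 rows; each row is the pose to reach, as a shift and turn from the pose commanded when the call began, along the tool's axes at that moment; what a row does not reach only later rows make up. A row lasts 1/8 s, in which the tool goes at most 62.5 mm and 10.7 degrees, less where a joint would pass 70% of its speed; a pose out of reach is approached as far as the arm can. A call with a gripper value outside its range is refused whole. The fingers move at their own pace and stop on an object; the grip force is fixed at half the most. Time passes only in rows, so rows that repeat a pose let the fingers close. It gives the time, the measured TCP pose, the force, the opening and the grip force at its end, in the units of the state.
- state(): the state, without advancing time (a new reading comes with each control period).
- grab_frame(name): name is "scene" or "top" or "wrist"; returns (picture, depth): 480x640x3 uint8, red, green, blue; 480x640 float32, m along the optical axis (not along the pixel's ray), 0 where there is no reading.
- camera_params(name): a dict with "fovy" (degrees; the focal length in pixels is half the picture's height over the tangent of half this angle, whatever the lens; pixels are square), "cx", "cy" (the principal point, pixels), "dist" ([k1, k2, p1, p2, k3] as OpenCV has them; the pictures are not rectified), "rvec" (rotation vector, rad) and "tvec" (3), from world to camera coordinates, as OpenCV has them; the wrist camera has in their place "hand_eye" (4x4, takes a point from camera to tool coordinates, whose origin is the TCP and whose axes are the flange's). Camera axes: x right, y down, z forward; pixel columns grow to the right and rows downward; lengths in m; the calibration is good to about 2 mm. A picture is of the moment at which its call begins: read the wrist's pose just before it. camera_params takes no time and is no camera call.
- job_done(): hands the job in; it is judged then, once.
The state is a dict: "time": time; "joint_pos": joint angles; "joint_vel": joint speeds; "joint_efforts": joint torques, N m; "tool_pos": TCP position; "tool_rot": TCP orientation; "contact_force": force on the tool from outside, world axes, zero at the start; "ft_torque": the same for the moment, N m; "gripper_width": opening from 0.0 (shut) to 1.0 (fully open); "grasp_force": force on a finger pad.
Only numpy, scipy, OpenCV 4.12 (cv2) and the standard library are available. Lean on these libraries where they do the work, as an engineer would, in place of code of your own. Each camera call takes 0.05 s, during which the arm holds its last target. There are 200 camera calls.

## Working session

There is one attempt and no reset: what is moved stays moved. The work goes in short steps, Python scripts to look and compute and a tool call to move; the robot and the scene stay as the last step left them, time stands still between calls to the robot, and variables do not carry over. Pictures are saved under pics/ and viewed, at most 10 in all, crops included, and the job is handed in when it is done.

Besides the shell and the picture viewer there is one more tool, called after "Emit:" as name(argument=value, ...) on one line, values as JSON. jog_arm: Moves the arm, as the interface text tells. Its arguments: {"type":"object","properties":{"targets":{"type":"array"}},"required":["targets"]}

```bash
mkdir -p pics; cat > h.py <<'E'
from plant import *
import numpy as np, cv2
from scipy.spatial.transform import Rotation as R
def cam(name):
    p=camera_params(name); f=240/np.tan(np.radians(p["fovy"])/2)
    K=np.array([[f,0,p["cx"]],[0,f,p["cy"]],[0,0,1]]); return p,K,np.array(p["dist"],float)
def c2w(name,s=None):
    p,K,d=cam(name); T=np.eye(4)
    if name=="wrist":
        w=s["tool_rot"]; T[:3,:3]=R.from_quat([w[1],w[2],w[3],w[0]]).as_matrix(); T[:3,3]=s["tool_pos"]
        return T@np.array(p["hand_eye"])
    T[:3,:3]=R.from_rotvec(np.array(p["rvec"]).ravel()).as_matrix(); T[:3,3]=np.array(p["tvec"]).ravel()
    return np.linalg.inv(T)
def pts(name,uv,dep=None,s=None,z=None):
    "world points from pixels; by depth map, or on plane z"
    p,K,d=cam(name); uv=np.atleast_2d(np.array(uv,float)); T=c2w(name,s)
    n=cv2.undistortPoints(uv[:,None],K,d)[:,0]; r=np.c_[n,np.ones(len(n))]
    if z is None:
        k=np.array([dep[int(round(v)),int(round(u))] for u,v in uv]); return (r*k[:,None])@T[:3,:3].T+T[:3,3]
    w=r@T[:3,:3].T; return T[:3,3]+w*((z-T[2,3])/w[:,2])[:,None]
def grab(name,fn):
    s=state(); im,dp=grab_frame(name); cv2.imwrite(f"pics/{fn}.png",im[:,:,::-1]); np.save(f"pics/{fn}.npy",dp)
    return s,im,dp
def px(name,P,s=None):
    p,K,d=cam(name); T=np.linalg.inv(c2w(name,s))
    return cv2.projectPoints(np.atleast_2d(np.array(P,float)),cv2.Rodrigues(T[:3,:3])[0],T[:3,3],K,d)[0][:,0]
E
python3 - <<'E'
from h import *
grab("top","top0"); grab("scene","sc0"); print(state()); print(c2w("top").round(3),c2w("scene").round(3),camera_params("wrist"))
E
```

```text
{'time': 0.1, 'joint_pos': array([ 1.00200884e+00,  5.33230402e-02,  1.61413658e+00, -1.01046780e-06,
        1.47600586e+00, -1.18995547e-01]), 'joint_vel': array([-0.00050558, -0.00223206, -0.00312702,  0.0007097 , -0.00183286,
        0.00216521]), 'joint_efforts': array([ 8.55388225e-04, -3.94896662e+01, -3.71367109e+01, -1.21076264e-04,
        3.85542095e-03, -2.97869633e-05]), 'tool_pos': array([0.27143178, 0.5623649 , 0.23017801]), 'tool_rot': array([-3.15241724e-04,  2.23004810e-01,  9.74816895e-01, -8.81756639e-04]), 'contact_force': array([-0.62339974, -0.03217016, -0.08004846]), 'ft_torque': array([-0.03843209, -0.03582664,  0.01183053]), 'grasp_force': 0.0, 'gripper_width': 1.0031300325754864}
[[ 0.023 -0.992  0.127  0.317]
 [-1.    -0.024 -0.012  0.025]
 [ 0.015 -0.126 -0.992  1.228]
 [ 0.     0.     0.     1.   ]] [[ 0.067  0.423 -0.903  1.505]
 [ 0.998 -0.033  0.059 -0.06 ]
 [-0.005 -0.905 -0.425  0.545]
 [ 0.     0.     0.     1.   ]] {'fovy': 61.24892627265914, 'cx': 319.4760257919342, 'cy': 235.93280345663038, 'dist': array([-0.08801847,  0.        ,  0.        ,  0.        ,  0.        ]), 'hand_eye': array([[-6.89264769e-05, -9.49690114e-01, -3.13191128e-01,
         8.15358805e-02],
       [ 9.99999953e-01,  2.78148326e-05, -3.04420964e-04,
        -2.09422874e-04],
       [ 2.97816939e-04, -3.13191134e-01,  9.49690068e-01,
        -1.43624806e-01],
       [ 0.00000000e+00,  0.00000000e+00,  0.00000000e+00,
         1.00000000e+00]])}
```

View pics/top0.png

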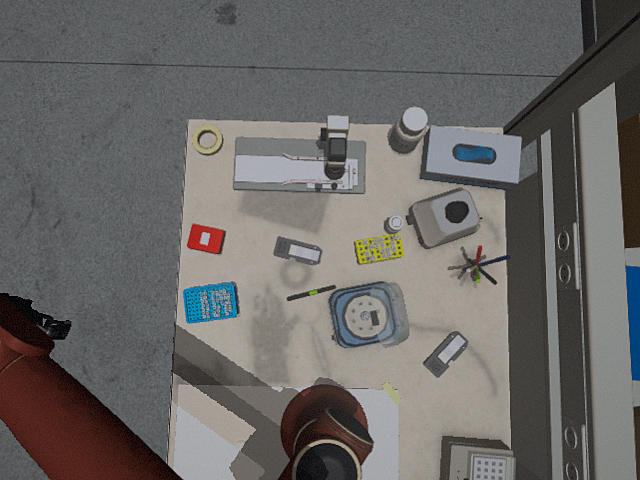

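View pics/sc0.png

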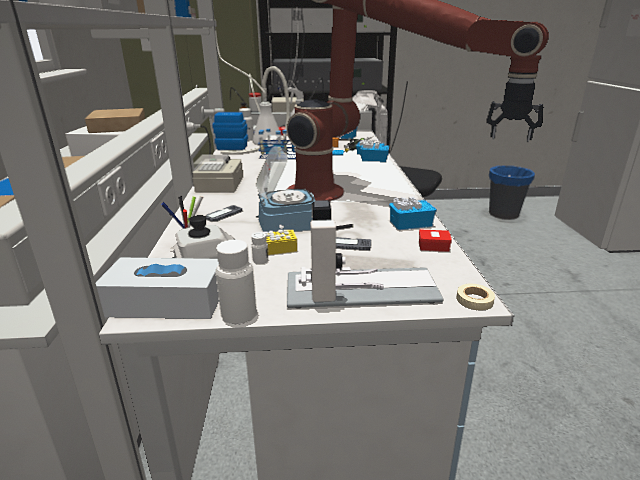

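Top view: two carrier look-alikes, A at (298,250) and B at (446,354). World +y is to the left in the picture, so A is farthest to the robot's left and is the one to take. The stand is at (300,165) with its loading end on the left. I'll check both in one enlarged crop.

```bash
python3 - <<'E'
from h import *
im=cv2.imread("pics/top0.png"); 
a=cv2.resize(im[225:275,262:334],None,fx=8,fy=8,interpolation=cv2.INTER_CUBIC)[:, :576]
b=cv2.resize(im[130:200,225:375],(576,269),interpolation=cv2.INTER_CUBIC)
cv2.imwrite("pics/crop1.png",np.vstack([a[:320],b])); print(a.shape)
d=np.load("pics/top0.npy")
print(pts("top",[(298,250),(446,354),(281,243),(315,257),(235,165),(300,170),(365,165),(250,188)],d).round(3))
E
```

```text
(400, 576, 3)
[[ 0.436  0.075  0.017]
 [ 0.187 -0.298  0.012]
 [ 0.454  0.119  0.012]
 [ 0.42   0.032  0.013]
 [ 0.652  0.244  0.016]
 [ 0.644  0.076  0.015]
 [ 0.662 -0.091  0.012]
 [ 0.593  0.203  0.013]]
```

View pics/crop1.png

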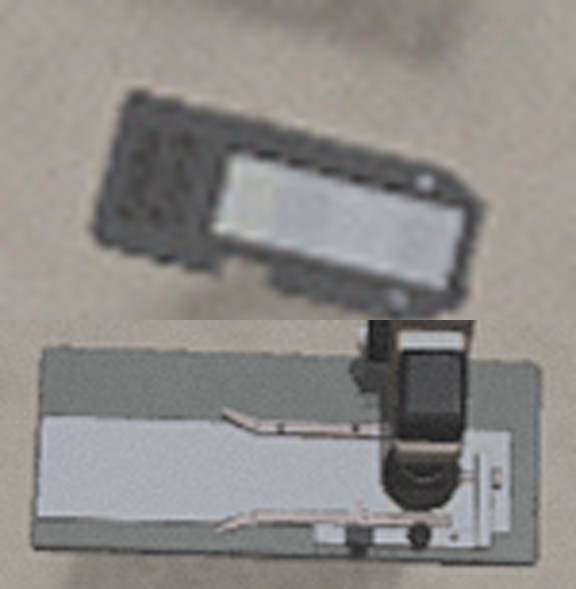

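Crop: A has its ribbed square end upper left, its taper lower right and its notch in the lower edge (towards the robot), so it is a real carrier and already roughly aligned. The stand's catch and field stop are on the near side at about (340,180) in the top picture. Next is a closer wrist view that takes in both.

```bash
cat >> h.py <<'E'
def plan(pos,ang,tilt=None):
    "units to bring tool to pos, pointing down, tool x at world angle ang (deg)"
    s=state(); w=s["tool_rot"]; R0=R.from_quat([w[1],w[2],w[3],w[0]])
    a=np.radians(ang); x=np.array([np.cos(a),np.sin(a),0]); z=np.array([0,0,-1.]); Rt=R.from_matrix(np.c_[x,np.cross(z,x),z])
    sh=R0.inv().apply(np.array(pos)-s["tool_pos"])/.025; rv=np.degrees((R0.inv()*Rt).as_rotvec())/8
    print("shift",sh.round(3),"turn",rv.round(3),"rows",max(np.linalg.norm(sh)/2.5,np.linalg.norm(rv)/1.33).round(1),"t",round(s["time"],2))
E
python3 - <<'E'
from h import *
plan((.53,.09,.25),80)
E
```

```text
shift [-17.529 -12.52   -0.773] turn [-1.200e-02  7.000e-03  9.279e+00] rows 8.6 t 0.1
```

Emit:
jog_arm(targets=[[[-17.5, -12.5, -0.8], [0, 0, 9.28], 100], [[-17.5, -12.5, -0.8], [0, 0, 9.28], 100], [[-17.5, -12.5, -0.8], [0, 0, 9.28], 100], [[-17.5, -12.5, -0.8], [0, 0, 9.28], 100], [[-17.5, -12.5, -0.8], [0, 0, 9.28], 100], [[-17.5, -12.5, -0.8], [0, 0, 9.28], 100], [[-17.5, -12.5, -0.8], [0, 0, 9.28], 100], [[-17.5, -12.5, -0.8], [0, 0, 9.28], 100]])

```text
time: 1.1
tool_pos: [0.512, 0.1226, 0.2496]
tool_rot: [-0.0, 0.766, 0.642, -0.0]
contact_force: [1.1, 0.0, 0.4]
gripper_width: 1.0
grasp_force: 0.0
```

Emit:
jog_arm(targets=[[[0, 0, 0], [0, 0, 0], 100], [[0, 0, 0], [0, 0, 0], 100]])

```text
time: 1.35
tool_pos: [0.5112, 0.1246, 0.2493]
tool_rot: [-0.001, 0.766, 0.643, -0.0]
contact_force: [0.3, -0.4, 0.2]
gripper_width: 0.999
grasp_force: 0.0
```

```bash
python3 - <<'E'
from h import *
s,im,d=grab("wrist","w1"); print(s["tool_pos"],s["tool_rot"],s["joint_pos"].round(2))
import pickle; pickle.dump(s,open("pics/w1.pkl","wb"))
E
```

```text
[0.51120191 0.12464356 0.24932285] [-5.56981852e-04  7.66280323e-01  6.42506063e-01 -3.39903908e-04] [ 0.1  -0.2   1.82  0.    1.52  0.27]
```

View pics/w1.png

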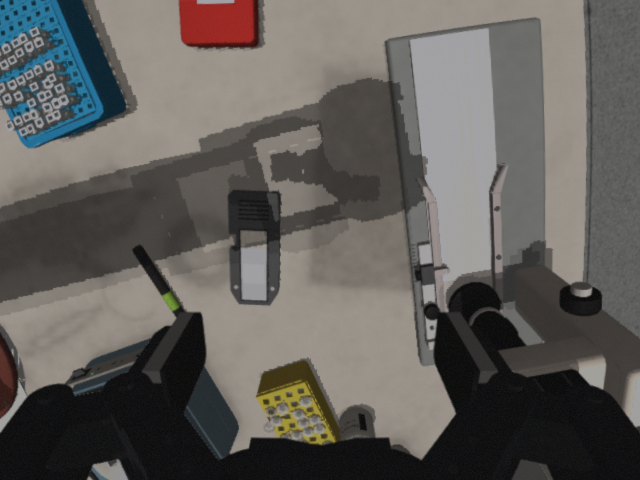

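Wrist view: carrier at (255,248), ribbed end up, taper down, notch in its left edge at about (236,240). The stand's white track runs from (410,40)-(490,30) down to the lens at (475,300), with the catch slide at (425,270). Now I'll fit both poses.

```bash
cat > m.py <<'E'
from h import *
def fitcar(im,d,s,c,z0=0.0,name="wrist",box=90,thr=75):
    u0,v0=c; m=np.zeros(im.shape[:2],np.uint8); sl=(slice(max(0,v0-box),v0+box),slice(max(0,u0-box),u0+box))
    vv,uu=np.mgrid[sl]; P=pts(name,np.c_[uu.ravel(),vv.ravel()],d,s).reshape(vv.shape+(3,))
    k=((P[...,2]>z0+.006)&(P[...,2]<z0+.018)).astype(np.uint8); n,l,st,ce=cv2.connectedComponentsWithStats(k)
    i=l[v0-sl[0].start,u0-sl[1].start]; k=(l==i)
    uvp=np.c_[uu[k],vv[k]]; Q=pts(name,uvp,None,s,z=z0+.011)
    r=cv2.minAreaRect((Q[:,:2]*1000).astype(np.float32)); return r,P[k][:,2].mean(),Q
E
python3 - <<'E'
from m import *
import pickle
s=pickle.load(open("pics/w1.pkl","rb")); im=cv2.imread("pics/w1.png"); d=np.load("pics/w1.npy")
r,z,Q=fitcar(im,d,s,(255,215)); print(r,z,len(Q)); print(cv2.boxPoints(r).round(1))
# bench height check
print("bench z",pts("wrist",[(150,230),(330,290),(320,40),(200,330)],d,s)[:,2].round(4), "floor z",pts("wrist",[(440,60),(460,150),(470,220)],d,s)[:,2].round(4),"base",pts("wrist",[(520,100),(405,100),(530,220)],d,s)[:,2].round(4))
# stand: brightness edges along rows for track sides
g=cv2.cvtColor(im,cv2.COLOR_BGR2GRAY).astype(float); g=cv2.GaussianBlur(g,(3,3),0)
L=[];Rr=[]
for v in range(50,160,5):
    x=np.arange(395,520); gr=np.diff(g[v,395:521]); 
    a=np.argmax(gr[:45]); b=np.argmin(gr[70:120])+70; L.append((395+a+.5,v)); Rr.append((395+b+.5,v))
B=[]
for u in range(418,485,5):
    gr=np.diff(g[15:60,u]); B.append((u,15+np.argmax(gr)+.5))
def line(uv,z):
    P=pts("wrist",uv,None,s,z=z)[:,:2]; 
    for _ in range(3):
        c=np.median(P,0); f=cv2.fitLine((P*1000).astype(np.float32),cv2.DIST_HUBER,0,.01,.01).ravel()
        n=np.array([-f[1],f[0]]); e=(P*1000-f[2:])@n; P=P[abs(e)<max(2.,1.5*np.std(e))]
    return f,e.std(),len(P)
for nm,uv in(("L",L),("R",Rr),("B",B)):
    f,e,n=line(uv,.016); print(nm,f.round(3),np.degrees(np.arctan2(f[1],f[0])).round(2),e.round(2),n)
E
```

```text
((433.55389404296875, 76.28588104248047), (121.31703186035156, 51.12809753417969), 77.41917419433594) 0.012244394360699821 5467
[[395.4  22.7]
 [445.3  11.5]
 [471.7 129.9]
 [421.8 141.1]]
bench z [-0.0007  0.0014  0.0019  0.268 ] floor z [0.0165 0.0164 0.0167] base [0.016  0.015  0.0144]
L [7.00000e-03 1.00000e+00 6.09346e+02 2.01261e+02] 89.6 0.25 22
R [5.00000e-03 1.00000e+00 6.78784e+02 1.88479e+02] 89.71 0.27 22
B [ 1.00000e+00 -1.10000e-02  6.45928e+02  2.44204e+02] -0.64 0.25 14
```

```bash
python3 - <<'E'
from h import *
plan((.4308,.0636,.06),77.4)
E
```

```text
shift [-2.986 -2.725  7.578] turn [-0.008 -0.001  0.33 ] rows 3.4 t 1.4
```

Emit:
jog_arm(targets=[[[-3, -2.72, 1], [0, 0, 0.33], 100], [[-3, -2.72, 2.5], [0, 0, 0.33], 100], [[-3, -2.72, 4.5], [0, 0, 0.33], 100], [[-3, -2.72, 6.5], [0, 0, 0.33], 100], [[-3, -2.72, 7.6], [0, 0, 0.33], 100], [[-3, -2.72, 7.6], [0, 0, 0.33], 100]])

```text
time: 2.15
tool_pos: [0.4288, 0.0638, 0.0573]
tool_rot: [-0.002, 0.78, 0.626, -0.002]
contact_force: [0.1, 0.6, 0.4]
gripper_width: 0.999
grasp_force: 0.0
```

```bash
python3 - <<'E'
from h import *
plan((.4308,.0636,.001),77.4)
E
```

```text
shift [0.01  0.094 2.253] turn [-0.042  0.007  0.012] rows 0.9 t 2.15
```

Emit:
jog_arm(targets=[[[0, 0.09, 0.8], [-0.04, 0, 0], 100], [[0, 0.09, 1.6], [-0.04, 0, 0], 100], [[0, 0.09, 2.1], [-0.04, 0, 0], 100], [[0, 0.09, 2.25], [-0.04, 0, 0], 100], [[0, 0.09, 2.25], [-0.04, 0, 0], 100]])

```text
time: 2.78
tool_pos: [0.4343, 0.0622, 0.0043]
tool_rot: [0.002, 0.781, 0.625, 0.002]
contact_force: [-0.5, -0.5, -0.4]
gripper_width: 1.003
grasp_force: 0.0
```

Emit:
jog_arm(targets=[[[0, 0, 0.08], [0, 0, 0], 100], [[0, 0, 0.08], [0, 0, 0], 100]])

```text
time: 3.02
tool_pos: [0.4341, 0.062, 0.002]
tool_rot: [0.002, 0.781, 0.625, 0.002]
contact_force: [0.2, 0.5, 0.1]
gripper_width: 0.998
grasp_force: 0.0
```

Emit:
jog_arm(targets=[[[0, 0, 0], [0, 0, 0], 0], [[0, 0, 0], [0, 0, 0], 0], [[0, 0, 0], [0, 0, 0], 0], [[0, 0, 0], [0, 0, 0], 0], [[0, 0, 0], [0, 0, 0], 0], [[0, 0, 0], [0, 0, 0], 0]])

```text
time: 3.78
tool_pos: [0.4344, 0.0619, 0.0022]
tool_rot: [0.003, 0.781, 0.625, 0.002]
contact_force: [-0.0, 0.6, 5.4]
gripper_width: 0.561
grasp_force: 62.5
```

Emit:
jog_arm(targets=[[[0, 0, -0.5], [0, 0, 0], 0], [[0, 0, -2], [0, 0, 0], 0], [[0, 0, -4], [0, 0, 0], 0], [[0, 0, -4], [0, 0, 0], 0], [[0, 0, -4], [0, 0, 0], 0]])

```text
time: 4.4
tool_pos: [0.4325, 0.0621, 0.101]
tool_rot: [0.002, 0.781, 0.625, 0.001]
contact_force: [-0.9, 0.1, -3.4]
gripper_width: 0.56
grasp_force: 62.5
```

```bash
python3 - <<'E'
from h import *
import pickle
s,im,d=grab("wrist","w2"); pickle.dump(s,open("pics/w2.pkl","wb"))
plan((.644,.167,.10),89.65); print(s["tool_pos"],s["contact_force"],s["gripper_width"])
E
```

```text
shift [5.95  7.359 0.02 ] turn [ 0.019  0.006 -1.537] rows 3.8 t 4.45
[0.43248855 0.06212969 0.10097318] [-0.86424586  0.12821498 -3.39133163] 0.5603141533133577
```

View pics/w2.png

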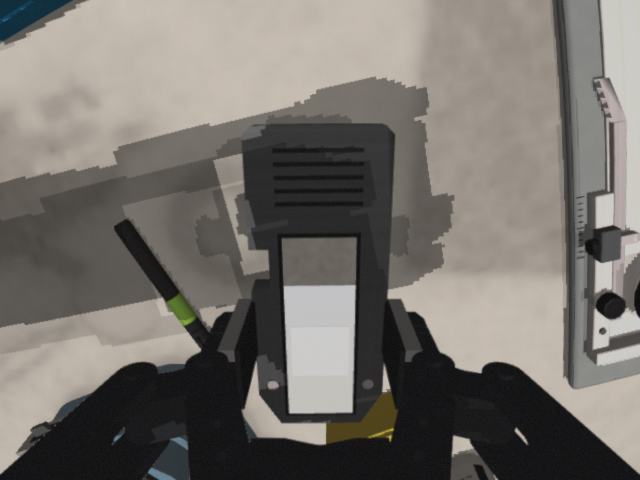

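Wrist view: the carrier is held across its sides, rear corners at (244,126) and (394,126), pads just ahead of the notch. I'll measure its pose in the tool frame.

```bash
python3 - <<'E'
from m import *
import pickle
s=pickle.load(open("pics/w2.pkl","rb")); d=np.load("pics/w2.npy"); im=cv2.imread("pics/w2.png")
w=s["tool_rot"]; Rt=R.from_quat([w[1],w[2],w[3],w[0]])
vv,uu=np.mgrid[135:235:3,262:385:3]; uv=np.c_[uu.ravel(),vv.ravel()]
T=lambda P:Rt.inv().apply(P-s["tool_pos"])
P=T(pts("wrist",uv,d,s)); A=np.c_[P[:,:2],np.ones(len(P))]; c=np.linalg.lstsq(A,P[:,2],rcond=None)[0]; r=P[:,2]-A@c
k=abs(r)<.003; c=np.linalg.lstsq(A[k],P[k,2],rcond=None)[0]
print("plane z=ax+by+c",c.round(4),"resid",r[k].std().round(4))
# edges by gradient in gray with depth test
def onplane(uv):  # intersect with tool plane z=c
    o=T(c2w("wrist",s)[:3,3][None])[0]; q=T(pts("wrist",uv,None,s,z=0.0)); rr=q-o
    t=(c[2]+c[:2]@o[:2]-o[2])/(rr[:,2]-rr[:,:2]@c[:2]); return o+rr*t[:,None]
near=(d>0)&(d<d[180,320]+.025)
L=[(np.where(near[v,200:320])[0][0]+199.5,v) for v in list(range(150,235,4))]
Rg=[(320+np.where(~near[v,320:450])[0][0]-.5,v) for v in range(150,290,4)]
B=[(u,np.where(near[80:180,u])[0][0]+79.5) for u in range(262,385,4)]
for n,q in(("L",L),("R",Rg),("B",B)):
    p=onplane(np.array(q,float))*1000; f=cv2.fitLine(p[:,:2].astype(np.float32),cv2.DIST_HUBER,0,.01,.01).ravel()
    print(n,f.round(3),np.degrees(np.arctan2(f[1],f[0])).round(2), p.mean(0).round(1))
E
```

```text
plane z=ax+by+c [-0.0351  0.0056 -0.0079] resid 0.0017
L [ 1.0000e+00 -4.0000e-03  5.0703e+01 -2.6544e+01] -0.22 [ 51.8 -26.5  -9.9]
R [ 1.0000e+00 -2.6000e-02  4.1464e+01  2.3050e+01] -1.48 [42.2 20.4 -9.3]
B [1.0000e-02 1.0000e+00 7.4596e+01 3.3340e+00] 89.42 [ 74.6  -0.2 -10.5]
```

Emit:
jog_arm(targets=[[[0.5, 0.6, 0], [0, 0, 0], 0], [[2, 2.5, 0], [0, 0, -0.5], 0], [[3.8, 4.7, 0], [0, 0, -1], 0], [[5.2, 6.4, 0], [0, 0, -1.45], 0], [[5.9, 7.4, 0], [0, 0, -1.45], 0], [[5.9, 7.4, 0], [0, 0, -1.45], 0], [[5.9, 7.4, 0], [0, 0, -1.45], 0]])

```text
time: 5.32
tool_pos: [0.6442, 0.1651, 0.1003]
tool_rot: [0.001, 0.714, 0.701, -0.0]
contact_force: [-0.5, 0.0, -1.4]
gripper_width: 0.562
grasp_force: 62.6
```

```bash
python3 - <<'E'
from h import *
plan((.645,.1656,.025),89.1); print(state()["contact_force"])
E
```

```text
shift [0.027 0.028 3.011] turn [ 0.007  0.014 -0.019] rows 1.2 t 5.33
[-0.47710927  0.00822027 -1.44968245]
```

Emit:
jog_arm(targets=[[[0.03, 0.03, 0.6], [0, 0, 0], 0], [[0.03, 0.03, 1.6], [0, 0, 0], 0], [[0.03, 0.03, 2.5], [0, 0, 0], 0], [[0.03, 0.03, 2.9], [0, 0, 0], 0], [[0.03, 0.03, 3.0], [0, 0, 0], 0], [[0.03, 0.03, 3.0], [0, 0, 0], 0]])

```text
time: 6.08
tool_pos: [0.6478, 0.1662, 0.0283]
tool_rot: [0.003, 0.714, 0.701, 0.002]
contact_force: [-0.3, 0.5, -2.2]
gripper_width: 0.557
grasp_force: 62.6
```

```bash
python3 - <<'E'
from h import *
plan((.645,.1656,.021),89.1)
E
```

```text
shift [-0.025 -0.113  0.292] turn [ 0.047  0.007 -0.019] rows 0.1 t 6.08
```

Emit:
jog_arm(targets=[[[-0.02, -0.11, 0.1], [0.05, 0, 0], 0], [[-0.02, -0.11, 0.2], [0.05, 0, 0], 0], [[-0.02, -0.11, 0.28], [0.05, 0, 0], 0], [[-0.02, -0.11, 0.28], [0.05, 0, 0], 0]])

```text
time: 6.58
tool_pos: [0.6443, 0.1656, 0.0204]
tool_rot: [-0.0, 0.714, 0.701, -0.001]
contact_force: [-0.3, -0.5, -1.7]
gripper_width: 0.561
grasp_force: 62.6
```

Not touching yet. I'll lower in 0.5 mm steps.

Emit:
jog_arm(targets=[[[0, 0, 0.03], [0, 0, 0], 0], [[0, 0, 0.06], [0, 0, 0], 0], [[0, 0, 0.08], [0, 0, 0], 0], [[0, 0, 0.08], [0, 0, 0], 0]])

```text
time: 7.08
tool_pos: [0.6445, 0.1657, 0.0187]
tool_rot: [-0.0, 0.714, 0.701, -0.001]
contact_force: [-0.5, 0.5, -2.1]
gripper_width: 0.56
grasp_force: 62.6
```

Emit:
jog_arm(targets=[[[0, 0, 0.02], [0, 0, 0], 0], [[0, 0, 0.04], [0, 0, 0], 0], [[0, 0, 0.04], [0, 0, 0], 0]])

```text
time: 7.45
tool_pos: [0.6446, 0.1657, 0.0184]
tool_rot: [-0.0, 0.714, 0.701, -0.001]
contact_force: [-4.1, -1.1, 4.5]
gripper_width: 0.564
grasp_force: 63.3
```

Light contact (about 6 N). I'll release, rise, and look.

Emit:
jog_arm(targets=[[[0, 0, -0.02], [0, 0, 0], 100], [[0, 0, -0.02], [0, 0, 0], 100], [[0, 0, -0.02], [0, 0, 0], 100], [[0, 0, -0.02], [0, 0, 0], 100], [[0, 0, -0.8], [0, 0, 0], 100], [[0, 0, -2.4], [0, 0, 0], 100], [[0, 0, -4], [0, 0, 0], 100], [[0, 0, -4], [0, 0, 0], 100]])

```text
time: 8.45
tool_pos: [0.6483, 0.1664, 0.1248]
tool_rot: [0.003, 0.714, 0.701, 0.004]
contact_force: [-0.1, 0.2, -0.3]
gripper_width: 0.999
grasp_force: 0.0
```

```bash
python3 - <<'E'
from h import *
import pickle
s,im,d=grab("wrist","w3"); pickle.dump(s,open("pics/w3.pkl","wb")); print(s["contact_force"],s["tool_pos"])
E
```

```text
[-0.13711331  0.24519622 -0.28519771] [0.64831482 0.16639483 0.12483742]
```

View pics/w3.png

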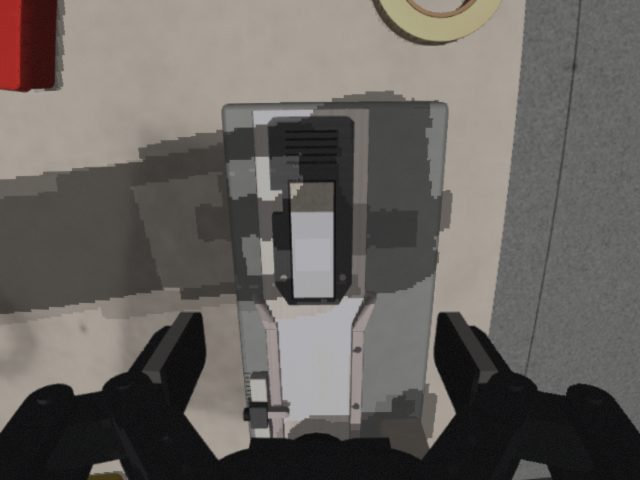

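Wrist view: the carrier lies flat and centred in the loading end, rear edge at (269–353,118), tapered end at the flare, notch on the catch side. Next I'll shut the fingers and go behind it.

```bash
python3 - <<'E'
from m import *
import pickle
s=pickle.load(open("pics/w3.pkl","rb")); im=cv2.imread("pics/w3.png")
g=cv2.GaussianBlur(cv2.cvtColor(im,cv2.COLOR_BGR2GRAY),(3,3),0)
c=lambda q,z:pts("wrist",q,None,s,z=z).round(4)
print("car rear corners",c([(269,120),(353,120)],.027),"floor end",c([(256,110),(366,109)],.016),"front",c([(289,300),(339,302)],.027))
plan((.6445,.266,.11),89.65)
E
```

```text
car rear corners [[0.6203 0.2385 0.027 ]
 [0.6688 0.2376 0.027 ]] floor end [[0.6116 0.2442 0.016 ]
 [0.6776 0.2435 0.016 ]] front [[0.6271 0.1232 0.027 ]
 [0.6603 0.1209 0.027 ]]
shift [ 3.994 -0.163  0.474] turn [ 0.035  0.001 -0.087] rows 1.6 t 8.5
```

Emit:
jog_arm(targets=[[[1, -0.16, 0], [0.035, 0, -0.09], 0], [[2.5, -0.16, 0.2], [0.035, 0, -0.09], 0], [[3.7, -0.16, 0.47], [0.035, 0, -0.09], 0], [[4, -0.16, 0.8], [0.035, 0, -0.09], 0], [[4, -0.16, 2], [0.035, 0, -0.09], 0], [[4, -0.16, 3.2], [0.035, 0, -0.09], 0], [[4, -0.16, 3.8], [0.035, 0, -0.09], 0], [[4, -0.16, 3.8], [0.035, 0, -0.09], 0]])

```text
time: 9.5
tool_pos: [0.6412, 0.2648, 0.0206]
tool_rot: [-0.003, 0.709, 0.705, -0.004]
contact_force: [-0.8, 0.5, -0.6]
gripper_width: -0.002
grasp_force: 0.0
```

```bash
python3 - <<'E'
from m import *
plan((.6445,.256,.0215),89.65); s=state(); print(s["gripper_width"],s["tool_pos"])
E
```

```text
shift [-0.351  0.136 -0.037] turn [-0.071  0.016 -0.002] rows 0.2 t 9.5
-0.0023278494256728927 [0.64115311 0.2647848  0.02059692]
```

Emit:
jog_arm(targets=[[[-0.1, 0.07, 0], [-0.04, 0, 0], 0], [[-0.2, 0.13, 0], [-0.07, 0, 0], 0], [[-0.3, 0.13, 0], [-0.07, 0, 0], 0], [[-0.4, 0.13, 0], [-0.07, 0, 0], 0], [[-0.5, 0.13, 0], [-0.07, 0, 0], 0], [[-0.6, 0.13, 0], [-0.07, 0, 0], 0], [[-0.7, 0.13, 0], [-0.07, 0, 0], 0], [[-0.8, 0.13, 0], [-0.07, 0, 0], 0]])

```text
time: 10.5
tool_pos: [0.6455, 0.2457, 0.0225]
tool_rot: [0.001, 0.709, 0.705, 0.001]
contact_force: [0.2, 1.4, 0.5]
gripper_width: 0.002
grasp_force: 0.5
```

Emit:
jog_arm(targets=[[[-0.12, -0.03, 0.04], [0, 0, 0], 0], [[-0.25, -0.03, 0.06], [0, 0, 0], 0], [[-0.4, -0.03, 0.06], [0, 0, 0], 0], [[-0.55, -0.03, 0.06], [0, 0, 0], 0], [[-0.7, -0.03, 0.06], [0, 0, 0], 0], [[-0.85, -0.03, 0.06], [0, 0, 0], 0], [[-1.0, -0.03, 0.06], [0, 0, 0], 0], [[-1.15, -0.03, 0.06], [0, 0, 0], 0]])

```text
time: 11.5
tool_pos: [0.6446, 0.2167, 0.021]
tool_rot: [0.002, 0.709, 0.705, 0.001]
contact_force: [0.7, 1.7, 2.0]
gripper_width: -0.002
grasp_force: 1.2
```

Emit:
jog_arm(targets=[[[-0.15, 0, 0], [0, 0, 0], 0], [[-0.3, 0, 0], [0, 0, 0], 0], [[-0.45, 0, 0], [0, 0, 0], 0], [[-0.6, 0, 0], [0, 0, 0], 0], [[-0.75, 0, 0], [0, 0, 0], 0], [[-0.9, 0, 0], [0, 0, 0], 0], [[-1.05, 0, 0], [0, 0, 0], 0], [[-1.2, 0, 0], [0, 0, 0], 0]])

```text
time: 12.5
tool_pos: [0.6444, 0.1867, 0.0211]
tool_rot: [0.002, 0.709, 0.705, 0.001]
contact_force: [-0.0, 1.7, 1.4]
gripper_width: -0.004
grasp_force: 1.0
```

Emit:
jog_arm(targets=[[[-0.1, 0, 0], [0, 0, 0], 0], [[-0.2, 0, 0], [0, 0, 0], 0], [[-0.3, 0, 0], [0, 0, 0], 0], [[-0.4, 0, 0], [0, 0, 0], 0], [[-0.5, 0, 0], [0, 0, 0], 0], [[-0.6, 0, 0], [0, 0, 0], 0], [[-0.7, 0, 0], [0, 0, 0], 0], [[-0.8, 0, 0], [0, 0, 0], 0]])

```text
time: 13.5
tool_pos: [0.6442, 0.1668, 0.0211]
tool_rot: [0.002, 0.709, 0.705, 0.001]
contact_force: [-0.6, 1.7, 1.6]
gripper_width: -0.003
grasp_force: 0.8
```

Emit:
jog_arm(targets=[[[-0.1, 0, 0], [0, 0, 0], 0], [[-0.2, 0, 0], [0, 0, 0], 0], [[-0.3, 0, 0], [0, 0, 0], 0], [[-0.4, 0, 0], [0, 0, 0], 0], [[-0.5, 0, 0], [0, 0, 0], 0], [[-0.6, 0, 0], [0, 0, 0], 0], [[-0.7, 0, 0], [0, 0, 0], 0], [[-0.8, 0, 0], [0, 0, 0], 0]])

```text
time: 14.5
tool_pos: [0.6442, 0.1473, 0.0211]
tool_rot: [0.001, 0.709, 0.705, 0.001]
contact_force: [0.8, 3.5, 0.1]
gripper_width: 0.001
grasp_force: 2.2
```

Emit:
jog_arm(targets=[[[-0.1, 0, 0], [0, 0, 0], 0], [[-0.2, 0, 0], [0, 0, 0], 0], [[-0.3, 0, 0], [0, 0, 0], 0], [[-0.4, 0, 0], [0, 0, 0], 0], [[-0.5, 0, 0], [0, 0, 0], 0], [[-0.6, 0, 0], [0, 0, 0], 0], [[-0.7, 0, 0], [0, 0, 0], 0], [[-0.8, 0, 0], [0, 0, 0], 0]])

```text
time: 15.5
tool_pos: [0.644, 0.1268, 0.0211]
tool_rot: [0.002, 0.709, 0.705, 0.001]
contact_force: [1.1, 3.0, -0.6]
gripper_width: -0.004
grasp_force: 1.3
```

Emit:
jog_arm(targets=[[[-0.05, 0, 0], [0, 0, 0], 0], [[-0.1, 0, 0], [0, 0, 0], 0], [[-0.15, 0, 0], [0, 0, 0], 0], [[-0.2, 0, 0], [0, 0, 0], 0]])

```text
time: 16.0
tool_pos: [0.6441, 0.1219, 0.0212]
tool_rot: [0.002, 0.709, 0.705, 0.001]
contact_force: [1.0, 3.3, -0.3]
gripper_width: 0.0
grasp_force: 1.2
```

Emit:
jog_arm(targets=[[[-0.05, 0, 0], [0, 0, 0], 0], [[-0.1, 0, 0], [0, 0, 0], 0], [[-0.15, 0, 0], [0, 0, 0], 0], [[-0.2, 0, 0], [0, 0, 0], 0]])

```text
time: 16.5
tool_pos: [0.644, 0.1169, 0.0212]
tool_rot: [0.002, 0.709, 0.705, 0.001]
contact_force: [0.0, 2.4, -0.8]
gripper_width: -0.002
grasp_force: 1.2
```

Emit:
jog_arm(targets=[[[-0.05, 0, 0], [0, 0, 0], 0], [[-0.1, 0, 0], [0, 0, 0], 0], [[-0.14, 0, 0], [0, 0, 0], 0], [[-0.16, 0, 0], [0, 0, 0], 0]])

```text
time: 17.0
tool_pos: [0.644, 0.1129, 0.0212]
tool_rot: [0.002, 0.709, 0.705, 0.001]
contact_force: [0.2, 2.0, -1.1]
gripper_width: 0.002
grasp_force: 1.2
```

Emit:
jog_arm(targets=[[[-0.05, 0, 0], [0, 0, 0], 0], [[-0.1, 0, 0], [0, 0, 0], 0], [[-0.14, 0, 0], [0, 0, 0], 0], [[-0.16, 0, 0], [0, 0, 0], 0]])

```text
time: 17.5
tool_pos: [0.644, 0.1089, 0.0212]
tool_rot: [0.002, 0.709, 0.705, 0.001]
contact_force: [0.8, 1.9, -0.3]
gripper_width: 0.004
grasp_force: 1.1
```

Emit:
jog_arm(targets=[[[-0.05, 0, 0], [0, 0, 0], 0], [[-0.1, 0, 0], [0, 0, 0], 0], [[-0.14, 0, 0], [0, 0, 0], 0], [[-0.16, 0, 0], [0, 0, 0], 0]])

```text
time: 18.0
tool_pos: [0.644, 0.1049, 0.0212]
tool_rot: [0.002, 0.709, 0.705, 0.001]
contact_force: [0.2, 2.6, -0.7]
gripper_width: -0.001
grasp_force: 1.1
```

Emit:
jog_arm(targets=[[[-0.05, 0, 0], [0, 0, 0], 0], [[-0.1, 0, 0], [0, 0, 0], 0], [[-0.14, 0, 0], [0, 0, 0], 0], [[-0.16, 0, 0], [0, 0, 0], 0]])

```text
time: 18.5
tool_pos: [0.6439, 0.1009, 0.0212]
tool_rot: [0.002, 0.709, 0.705, 0.001]
contact_force: [0.5, 2.7, -0.4]
gripper_width: 0.003
grasp_force: 1.1
```

Emit:
jog_arm(targets=[[[-0.05, 0, 0], [0, 0, 0], 0], [[-0.1, 0, 0], [0, 0, 0], 0], [[-0.14, 0, 0], [0, 0, 0], 0], [[-0.16, 0, 0], [0, 0, 0], 0]])

```text
time: 19.0
tool_pos: [0.6438, 0.0968, 0.0212]
tool_rot: [0.002, 0.709, 0.705, 0.001]
contact_force: [-0.1, 3.1, -0.8]
gripper_width: 0.002
grasp_force: 1.3
```

Emit:
jog_arm(targets=[[[-0.05, 0, 0], [0, 0, 0], 0], [[-0.1, 0, 0], [0, 0, 0], 0], [[-0.14, 0, 0], [0, 0, 0], 0], [[-0.16, 0, 0], [0, 0, 0], 0]])

```text
time: 19.5
tool_pos: [0.6437, 0.0936, 0.0212]
tool_rot: [0.001, 0.709, 0.705, 0.001]
contact_force: [0.7, 5.3, -0.3]
gripper_width: -0.0
grasp_force: 2.8
```

Plunger felt. From here, 1 mm steps.

Emit:
jog_arm(targets=[[[-0.02, 0, 0], [0, 0, 0], 0], [[-0.04, 0, 0], [0, 0, 0], 0], [[-0.04, 0, 0], [0, 0, 0], 0]])

```text
time: 19.88
tool_pos: [0.6436, 0.0928, 0.0211]
tool_rot: [0.001, 0.709, 0.705, 0.001]
contact_force: [-1.2, 5.1, -0.4]
gripper_width: -0.002
grasp_force: 3.0
```

Emit:
jog_arm(targets=[[[-0.02, 0, 0], [0, 0, 0], 0], [[-0.04, 0, 0], [0, 0, 0], 0], [[-0.04, 0, 0], [0, 0, 0], 0]])

```text
time: 20.25
tool_pos: [0.6437, 0.092, 0.0212]
tool_rot: [0.001, 0.709, 0.705, 0.001]
contact_force: [0.3, 6.6, -0.3]
gripper_width: -0.002
grasp_force: 3.3
```

Emit:
jog_arm(targets=[[[-0.02, 0, 0], [0, 0, 0], 0], [[-0.04, 0, 0], [0, 0, 0], 0], [[-0.04, 0, 0], [0, 0, 0], 0]])

```text
time: 20.62
tool_pos: [0.6436, 0.0912, 0.0212]
tool_rot: [0.001, 0.709, 0.705, 0.001]
contact_force: [1.2, 7.7, -1.0]
gripper_width: -0.001
grasp_force: 3.6
```

```bash
python3 - <<'E'
from m import *
grab("scene","s4"); s,im,d=grab("wrist","w4"); print(s["tool_pos"],s["contact_force"])
im=cv2.imread("pics/s4.png"); 
uv=px("scene",[(.615,.03,.02)])[0]; print(uv)
a=cv2.resize(im[240:310,280:400],None,fx=5,fy=5,interpolation=cv2.INTER_CUBIC)
b=cv2.resize(cv2.imread("pics/w4.png"),None,fx=.5,fy=.5)
cv2.imwrite("pics/c4.png",np.vstack([a,np.pad(b,((0,0),(0,280),(0,0)))]))
E
```

```text
[0.64363126 0.09122323 0.02118409] [ 0.23280083  7.05128947 -0.83872677]
[338.77249021 272.53814954]
```

View pics/c4.png

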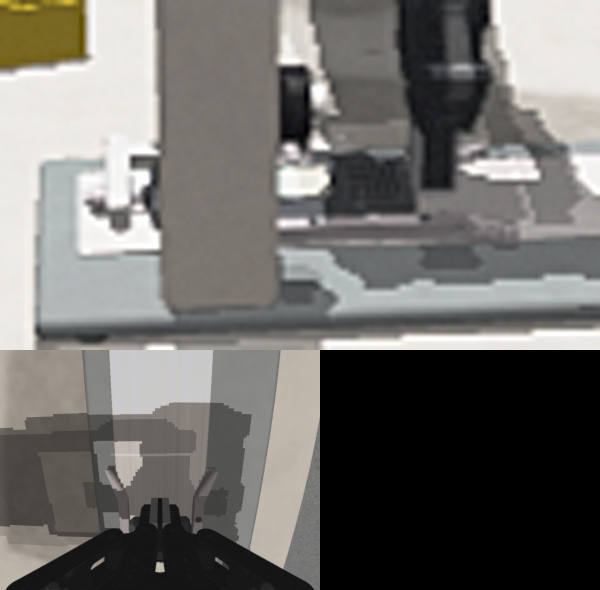

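Scene crop: the carrier is under the lens with the fingers close behind it, and the catch is hidden. I'll continue by feel, a little further.

Emit:
jog_arm(targets=[[[-0.02, 0, 0], [0, 0, 0], 0], [[-0.04, 0, 0], [0, 0, 0], 0], [[-0.04, 0, 0], [0, 0, 0], 0]])

```text
time: 21.1
tool_pos: [0.6436, 0.0904, 0.0212]
tool_rot: [0.001, 0.709, 0.705, 0.002]
contact_force: [0.4, 8.9, -0.3]
gripper_width: -0.003
grasp_force: 4.0
```

Emit:
jog_arm(targets=[[[-0.02, 0, 0], [0, 0, 0], 0], [[-0.04, 0, 0], [0, 0, 0], 0], [[-0.04, 0, 0], [0, 0, 0], 0]])

```text
time: 21.48
tool_pos: [0.6436, 0.0897, 0.0212]
tool_rot: [0.0, 0.709, 0.705, 0.002]
contact_force: [0.4, 9.2, -1.2]
gripper_width: -0.002
grasp_force: 4.3
```

Emit:
jog_arm(targets=[[[-0.02, 0, 0], [0, 0, 0], 0], [[-0.04, 0, 0], [0, 0, 0], 0], [[-0.04, 0, 0], [0, 0, 0], 0]])

```text
time: 21.85
tool_pos: [0.6436, 0.0889, 0.0212]
tool_rot: [0.0, 0.709, 0.705, 0.002]
contact_force: [0.3, 10.5, -0.4]
gripper_width: 0.003
grasp_force: 4.6
```

Emit:
jog_arm(targets=[[[0.02, 0, 0], [0, 0, 0], 0], [[0.04, 0, 0], [0, 0, 0], 0], [[0.04, 0, 0], [0, 0, 0], 0]])

```text
time: 22.22
tool_pos: [0.6436, 0.0892, 0.0212]
tool_rot: [0.001, 0.709, 0.705, 0.001]
contact_force: [0.1, 6.1, -1.1]
gripper_width: -0.004
grasp_force: 3.5
```

Emit:
jog_arm(targets=[[[0.02, 0, 0], [0, 0, 0], 0], [[0.04, 0, 0], [0, 0, 0], 0], [[0.04, 0, 0], [0, 0, 0], 0]])

```text
time: 22.6
tool_pos: [0.6436, 0.0899, 0.0211]
tool_rot: [0.001, 0.709, 0.705, 0.001]
contact_force: [0.5, 5.7, -0.9]
gripper_width: 0.0
grasp_force: 3.2
```

Emit:
jog_arm(targets=[[[0.02, 0, 0], [0, 0, 0], 0], [[0.04, 0, 0], [0, 0, 0], 0], [[0.04, 0, 0], [0, 0, 0], 0]])

```text
time: 22.98
tool_pos: [0.6436, 0.0907, 0.0211]
tool_rot: [0.001, 0.709, 0.705, 0.001]
contact_force: [0.7, 6.2, -0.3]
gripper_width: 0.001
grasp_force: 2.9
```

Emit:
jog_arm(targets=[[[0.02, 0, 0], [0, 0, 0], 0], [[0.04, 0, 0], [0, 0, 0], 0], [[0.04, 0, 0], [0, 0, 0], 0]])

```text
time: 23.35
tool_pos: [0.6437, 0.0915, 0.0212]
tool_rot: [0.001, 0.709, 0.705, 0.001]
contact_force: [1.2, 5.2, -0.7]
gripper_width: 0.002
grasp_force: 2.7
```

Emit:
jog_arm(targets=[[[0.02, 0, 0], [0, 0, 0], 0], [[0.04, 0, 0], [0, 0, 0], 0], [[0.04, 0, 0], [0, 0, 0], 0]])

```text
time: 23.72
tool_pos: [0.6438, 0.0921, 0.0212]
tool_rot: [0.001, 0.709, 0.705, 0.001]
contact_force: [0.6, 4.9, 0.3]
gripper_width: -0.006
grasp_force: 2.5
```

Emit:
jog_arm(targets=[[[0.02, 0, 0], [0, 0, 0], 0], [[0.04, 0, 0], [0, 0, 0], 0], [[0.04, 0, 0], [0, 0, 0], 0]])

```text
time: 24.1
tool_pos: [0.6439, 0.0929, 0.0212]
tool_rot: [0.002, 0.709, 0.705, 0.001]
contact_force: [-0.0, 4.1, -0.9]
gripper_width: -0.001
grasp_force: 2.0
```

Emit:
jog_arm(targets=[[[0.02, 0, 0], [0, 0, 0], 0], [[0.04, 0, 0], [0, 0, 0], 0], [[0.04, 0, 0], [0, 0, 0], 0]])

```text
time: 24.48
tool_pos: [0.6439, 0.0939, 0.0212]
tool_rot: [0.002, 0.709, 0.705, 0.001]
contact_force: [0.3, 3.3, -0.7]
gripper_width: -0.001
grasp_force: 1.6
```

Emit:
jog_arm(targets=[[[0.02, 0, 0], [0, 0, 0], 0], [[0.04, 0, 0], [0, 0, 0], 0], [[0.04, 0, 0], [0, 0, 0], 0]])

```text
time: 24.85
tool_pos: [0.6439, 0.0948, 0.0212]
tool_rot: [0.002, 0.709, 0.705, 0.001]
contact_force: [-0.2, 1.9, -0.6]
gripper_width: -0.001
grasp_force: 1.0
```

Emit:
jog_arm(targets=[[[0.02, 0, 0], [0, 0, 0], 0], [[0.04, 0, 0], [0, 0, 0], 0], [[0.04, 0, 0], [0, 0, 0], 0]])

```text
time: 25.22
tool_pos: [0.6441, 0.0957, 0.0214]
tool_rot: [0.002, 0.709, 0.705, 0.001]
contact_force: [0.1, -0.1, -0.1]
gripper_width: -0.001
grasp_force: 0.0
```

Contact is lost near y = 0.095. I'll back off, rise, and look at the catch from the near side.

Emit:
jog_arm(targets=[[[0.3, 0, 0], [0, 0, 0], 0], [[1, 0, -0.3], [0, 0, 0], 0], [[1.2, 0, -1.5], [0, 0, 0], 0], [[1.2, -0.8, -3.5], [0, 0, 0], 0], [[0.8, -2.5, -5], [0, 0, 0], 0], [[0, -4.2, -5.5], [0, 0, 0], 0], [[0, -4.2, -5.5], [0, 0, 0], 0], [[0, -4.2, -5.5], [0, 0, 0], 0]])

```text
time: 26.22
tool_pos: [0.5389, 0.0975, 0.1589]
tool_rot: [0.002, 0.709, 0.705, 0.001]
contact_force: [-0.4, 0.7, -0.2]
gripper_width: -0.001
grasp_force: 0.0
```

```bash
python3 - <<'E'
from m import *
import pickle
s,im,d=grab("wrist","w5"); pickle.dump(s,open("pics/w5.pkl","wb")); print(s["time"],s["tool_pos"])
im=cv2.imread("pics/w5.png"); u,v=px("wrist",[(.617,.035,.02)],s)[0].astype(int); print(u,v)
u0=min(max(u-80,0),480); v0=min(max(v-60,0),360); print(u0,v0)
cv2.imwrite("pics/c5.png",cv2.resize(im[v0:v0+120,u0:u0+160],None,fx=5,fy=5,interpolation=cv2.INTER_CUBIC))
E
```

```text
26.225 [0.53887991 0.09749864 0.15892414]
420 296
340 236
```

View pics/c5.png

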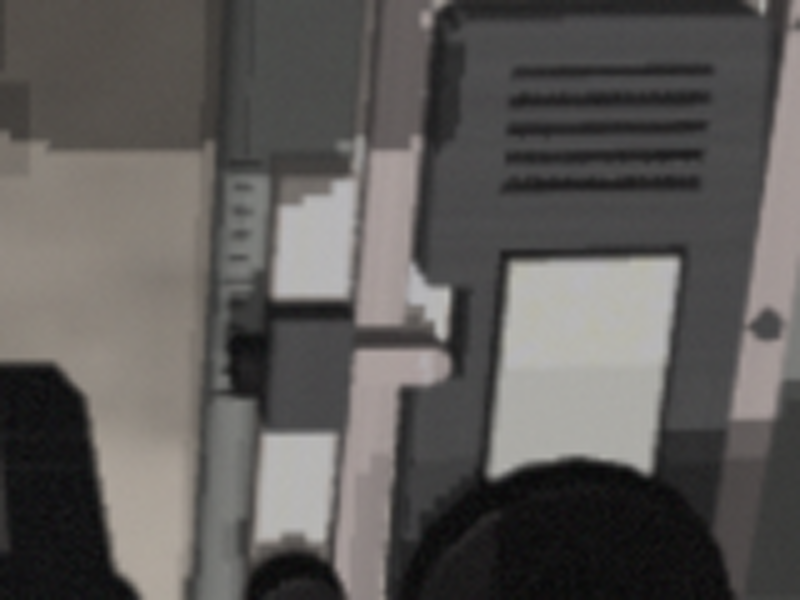

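The catch nose at crop (430,365) is inside the notch and held against its front edge, and the robot is clear of everything. Handing in.

```bash
python3 -c "
from plant import *
print(job_done())"
```

```text
the job is handed in; nothing more can be done
None
```

The carrier is loaded in the stand with the catch seen in its notch, and I handed the job in at about 26 s, with push readings up to about 10.5 N; no verdict came back.

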